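# Pack and clamp the tube rack in its cool box

## Robot

A 6-joint arm with a two-finger parallel gripper is mounted at the origin on the work surface. World frame = base frame: x ahead of the robot, y to its left, z up, the work surface at z = 0. Lengths are in mm, angles in rad, forces in N, time in s.
With the tool pointing down it reaches from about 275 to 750 mm from the base axis. Payload 10.2 kg.
Tool frame: the origin (TCP) lies midway between the tips of the shut fingers; the grasp point (between the pads) lies 19 mm behind it (ctrl.hold_point_z is the distance from the TCP to the grasp point, in mm); z points along the fingers, y is the direction in which the jaws open and shut (so a half turn about z gives the same grasp; the last joint's range is limited). The gripper opens to 85 mm and grips with 20 to 120 N. Pads are 22 mm wide; open, the fingers measure 114 mm over their backs; the gripper's body (76 mm by 85 mm) begins 54 mm behind the grasp point. The pads swing forward as they close: fully open they stand 13 mm farther back than shut.
Start: joints at [-1.388, 0.313, 1.498, -0, 1.331, -0.223], TCP at [207.234, -482.375, 231.294] pointing down, gripper open.
Joint ranges: [-2.94, 2.94], [-0.97, 2.17], [0.19, 2.56], [-1.23, 4.37], [0.02, 3.11], [-2.88, 2.88]. Speed limits (rad/s): [2.39, 2.39, 3.01, 3.14, 3.14, 3.14].

## Interface

Orientations are given as a unit quaternion [w, x, y, z].
In Python, from rig import ctrl, capture, get_calibration, ticket, search_frame, outline_of gives the robot as it stands. The module is installed in compiled form; this text tells all that it offers.
- The arm moves only by the tool servo_tool, never from a script. Its argument "motion" is a list of rows, each an object with "dr": the turn, a rotation vector about the tool's x, y, z in units of 10 degrees (1.0 is 10 degrees), a list of three; "delta_pos": the shift along the tool's x, y, z in units of 50 mm (1.0 is 50 mm), a list of three; "hand": the opening, from 0 (shut) to 1 (fully open). In form: [{"dr": [ax, ay, az], "delta_pos": [x, y, z], "hand": hand}, ...]. A call has 1 to 20 rows; each row shifts and turns the pose as measured when the row begins, along the tool's axes as they then stand; what a row does not reach is not made up. A row lasts 1/8 s, in which the tool goes at most 62.5 mm and 10.7 degrees, less where a joint would pass 70% of its speed; a pose out of reach is approached as far as the arm can. A call is refused whole if a number of a shift passes 1 or a number of a turn 1, either way. A call with a gripper value outside its range is refused whole. The fingers move at their own pace and stop on an object; "squeeze" is the grip in N (left out, the last holds). Time passes only in rows, so rows that do not move let the fingers close. It gives the time, the measured TCP pose, the force and the opening at its end, in the units of the state.
- ctrl.sense(): the state, without advancing time (a new reading comes with each control period).
- capture(name): name is "scene" or "side" or "wrist"; returns (picture, depth): 384x512x3 uint8, red, green, blue; 384x512 float32, mm along the optical axis (not along the pixel's ray), 0 where there is no reading.
- get_calibration(name): a dict with "camera_matrix" (3x3 intrinsics, pixels), "T" (4x4, takes a point from camera to world coordinates). Camera axes: x right, y down, z forward; pixel columns grow to the right and rows downward; lengths in mm; the calibration is good to about 2 mm. A picture is of the moment at which its call begins: read the wrist's pose just before it. get_calibration takes no time and is no camera call; for the wrist camera it gives the pose at the moment of the call.
- ticket.finish_job(): hands the job in, once; it reports no verdict.
Trained networks look in the newest picture that a camera, given by its name, has taken for a name from the list of things; names that differ only in an ending like _2 or _b are one class to them, and where a whole thing is asked for, a point or a joint stands for the part that bears it (a point fixed in the world has none). Each returns a list of dicts, best first, with "score" (0 to 1); they miss things now and then, are a little off and sometimes report something else, mostly with a low value. They report only what shows in the picture. A call takes as long as a camera call. They do not tell look-alikes from the thing itself.
- search_frame(camera, label): "bbox" ([left, top, right, bottom] in pixels, round what is visible of it).
- outline_of(camera, label): "pixels" (384x512 bool, what is visible of it) and "bbox" ([left, top, right, bottom] in pixels, round what is visible of it).
The state is a dict: "time_s": time; "joints": joint angles; "dq": joint speeds; "tau": joint torques, N m; "eef_pos": TCP position; "ee_rot": TCP orientation; "force": force on the tool from outside, world axes, zero at the start; "wrist_torque": the same for the moment, N m; "grip_width": opening from 0.0 (shut) to 1.0 (fully open).
Only numpy, scipy, OpenCV 4.12 (cv2) and the standard library are available. Lean on these libraries where they do the work, as an engineer would, in place of code of your own. Each camera call takes 0.05 s, during which the arm holds its last target.

## Task

Pack the tubes for storage: carry the rack that is filled with capped tubes upright into the white cool box and set it flat on the floor of the box, then put the box's lid on so that it sits fully home all round, then swing the steel clamp at the end of the box fully down onto the lid. Set the rack and the lid down rather than dropping them, and leave the empty rack and everything else on the bench where it is.

Things in the scene. Friction and masses are not known exactly. Their poses are not given: they have to be found in the camera images.
- cool_box: Open white box, fixed. Origin: centre of its underside, on the bench; long side along its y. Base flange 130 x 176 mm (x, y), 8 mm thick; its top is the inner floor. Walls 5 mm thick: outside 114 x 160 mm, inside 104 x 150 mm; rim 46 mm above the bench. Its -x wall has a notch 60 mm wide in the middle, down to 24 mm. A steel bracket, 32 mm wide, 64 mm high, carries the clamp on its +y end, out to y = 118 mm.
- clamp_hinge (a point): Middle of the clamp's hinge axis, 108 mm along the box's +y from the box's centre and 58 mm above the bench; the axis is parallel to the box's x.
- clamp (a joint): Angle (rad) of the steel clamp arm. 0 = fully down: level, reaching from the hinge 56 mm along the box's -y, its pad 0.5 mm over the seated lid's ledge. 1.57 = straight up. Starts at 1.7 to 2.05, leaning away from the box; stop at 2.1. Stays where left (friction 0.1 N m, 2 to 3 N near the tip). Arm 8 mm thick, 18 mm wide, last 18 mm a 30 mm wide paddle. Shut fingers can push it over from outside.
- clamp_tip (a point): Middle of the free end of the clamp arm, 56 mm from the hinge axis.
- rack: Blue rack filled with capped tubes (4 rows of 8 round white caps), loose, 175 to 325 g. Origin: centre of its underside; long side along its y. 84 x 128 mm (x, y), deck 24 mm high, caps up to 32 mm; a half turn makes no difference. It fits the box only with its long side along the box's y.
- rack_grip (a point): On the rack's upright fin handle, 58 mm above the rack's underside. Fin 12 mm thick (rack's x), 56 mm long (y), in the middle, from the deck up to 70 mm; the nearest caps begin 17 mm from its mid-plane and stay under 32 mm.
- lid: Loose lid, 140 to 260 g, right way up on the bench. Origin: centre of its underside (skirt's lower edge); long side along its y; a half turn makes no difference. White skirt 10 mm high, outside 128 x 174 mm, inside 122 x 168 mm: 4 mm play each side around the box. Ledge at 10 to 14 mm rests on the rim: the seated lid's origin is 36 mm above the box's. Clear dome 82 x 94 mm up to 52 mm clears the rack's fin.
- lid_grip (a point): On the lid's white upright grip bar, 75 mm above the lid's origin. Bar 12 mm thick (lid's x), 56 mm long (y), in the middle of the dome, from 52 to 86 mm above the lid's origin.
- empty_rack: The other rack, of the same make and sizes, but with no tubes: dark open holes in its deck. To be left alone. Origin: centre of its underside.
- jar: Closed jar, 52 mm diameter, 85 mm tall, bystander. Origin: centre of its underside.
- tip_box: Box of pipette tips, 85 x 120 x 59 mm, bystander. Origin: centre of its underside.
- timer: Flat lab timer, 55 x 65 x 16 mm, bystander. Origin: centre of its underside.
- marker: Marker pen lying along its own y, 135 mm long, 15 mm thick, bystander. Origin: underside, below the barrel's middle.
- beaker: Small glass beaker, 68 mm diameter, 85 mm tall, bystander. Origin: centre of its underside.
Mind the look-alikes: they are no part of the job. What is shaped like the lid but purple is not meant.

How it is judged:
By the outcome, as a careful person would: the job done as asked, in the order asked, and still so for the second after the job is handed in, with the robot touching nothing.
It also fails if it takes over 70 s, if anything falls off the work surface, if the arm or the gripper's body presses on something with over 40 N, if the wrist force passes 120 N, or if a joint passes its speed limit or range.

## Working session

There is one attempt and no reset: what is moved stays moved. The work goes in short steps, Python scripts to look and compute and a tool call to move; the robot and the scene stay as the last step left them, time stands still between calls to the robot, and variables do not carry over. Pictures are saved under pics/ and viewed, and the job is handed in when it is done.

Besides the shell and the picture viewer there is one more tool, called after "Call:" by a JSON object that holds its "api" and its "payload", one argument or row to a line. servo_tool: Moves the arm, as the interface text tells. Its arguments: {"type":"object","properties":{"motion":{"type":"array"},"squeeze":{"type":"number"}},"required":["motion"]}

```bash
mkdir -p pics; ls
python3 - <<'E'
from rig import ctrl, capture, get_calibration
import cv2, numpy as np
print(ctrl.sense()); print(ctrl.hold_point_z)
for n in ["scene","side","wrist"]:
    p,d=capture(n); c=get_calibration(n)
    cv2.imwrite(f"pics/{n}0.png",p[:,:,::-1]); np.savez(f"{n}0.npz",p=p,d=d,K=c["camera_matrix"],T=c["T"])
    print(n,np.round(c["T"],3).tolist(),c["camera_matrix"])
a=[cv2.imread(f"pics/{n}0.png") for n in ["scene","side"]]
cv2.imwrite("pics/both.png",cv2.resize(np.hstack(a),(800,300)))
E
```

```text
pics
{'time_s': 0.0, 'joints': array([-1.38839972e+00,  3.13453382e-01,  1.49846758e+00,  4.93523095e-06,
        1.33095838e+00, -2.23415344e-01]), 'dq': array([-0.00052527, -0.00116714, -0.00191712, -0.00048751, -0.00307123,
        0.00020899]), 'tau': array([ 1.03205981e-03, -4.12263787e+01, -2.59748447e+01, -1.58124249e-05,
        4.16958559e-03, -8.05302022e-06]), 'eef_pos': array([ 207.18619352, -482.10815584,  230.72185456]), 'ee_rot': array([-6.43160498e-04,  9.79485028e-01,  2.01515919e-01,  1.55897758e-05]), 'force': array([ 0.20187918, -0.33256432,  0.49414301]), 'wrist_torque': array([ 0.03002523,  0.02365222, -0.03272657]), 'grip_width': 0.993545150194463}
18.700000000000003
scene [[0.023, 0.786, -0.618, 1001.787], [1.0, -0.02, 0.013, -6.448], [-0.002, -0.618, -0.786, 777.401], [0.0, 0.0, 0.0, 1.0]] [[353.72241881   0.         252.627223  ]
 [  0.         353.72241881 196.98537927]
 [  0.           0.           1.        ]]
side [[-0.999, -0.024, 0.029, 423.284], [-0.037, 0.769, -0.638, 916.741], [-0.007, -0.639, -0.769, 1157.621], [0.0, 0.0, 0.0, 1.0]] [[457.83615028   0.         259.8438882 ]
 [  0.         457.83615028 198.66836169]
 [  0.           0.           1.        ]]
wrist [[0.395, -0.874, -0.282, 278.729], [-0.919, -0.376, -0.121, -451.84], [-0.001, 0.306, -0.952, 373.823], [0.0, 0.0, 0.0, 1.0]] [[293.43617911   0.         254.39013844]
 [  0.         293.43617911 193.24895011]
 [  0.           0.           1.        ]]
```

View pics/scene0.png

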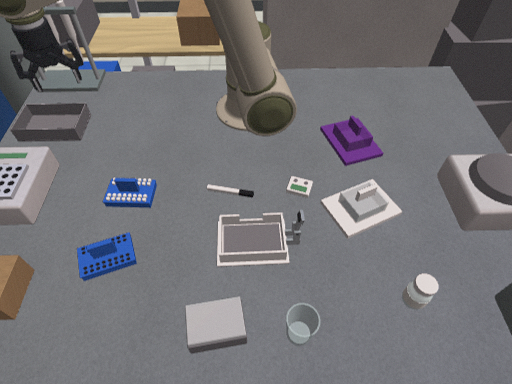

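View pics/side0.png

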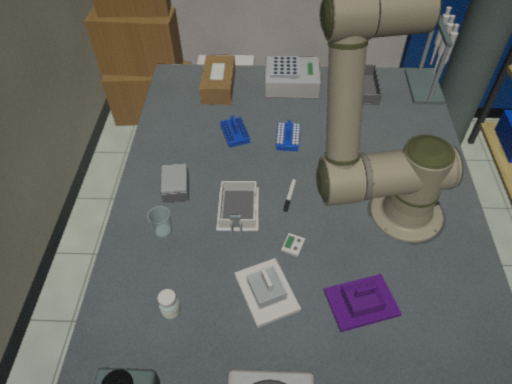

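View pics/wrist0.png

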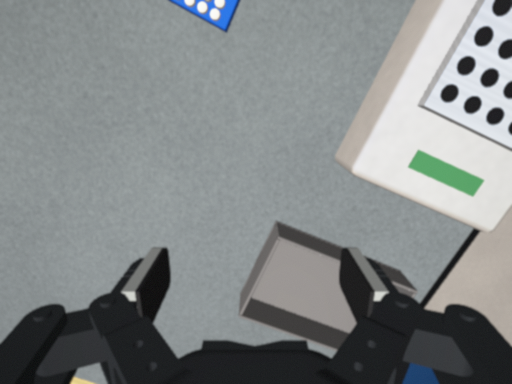

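The filled rack, with white caps, is at scene (130,192); its look-alike, the empty rack with dark holes, is at (106,255). The white lid is at (361,207), and the purple one at (351,140) is not wanted. The box is at (252,240), with its clamp at about (298,225) on the +y end. Next I'll segment these and measure them.

```bash
cat > h.py <<'E'
import numpy as np, cv2
from rig import ctrl, capture, get_calibration, search_frame, outline_of
def cloud(d,K,T,mask=None):
    v,u=np.nonzero((d>0)&(mask if mask is not None else True))
    z=d[v,u].astype(float)
    P=np.c_[(u-K[0,2])/K[0,0]*z,(v-K[1,2])/K[1,1]*z,z]
    return P@T[:3,:3].T+T[:3,3],u,v
def rect(P):
    (c,s,a)=cv2.minAreaRect(P[:,:2].astype(np.float32)); 
    if s[0]>s[1]: a-=90; s=s[::-1]   # a: direction angle of short side; long = a+90
    return np.round(c,1),np.round(s,1),round((a+90)%180,2)
def proj(P,K,T):
    p=(np.atleast_2d(P)-T[:3,3])@T[:3,:3]
    return (p@K.T)[:,:2]/p[:,2:]
E
python3 - <<'E'
from h import *
for n in ["scene","side"]:
    p,d=capture(n); c=get_calibration(n); K,T=c["camera_matrix"],c["T"]
    for l in ["rack","lid","cool_box","clamp"]:
        for o in outline_of(n,l)[:3]:
            m=cv2.erode(o["pixels"].astype(np.uint8),np.ones((1,1)))>0
            P,u,v=cloud(d,K,T,m)
            print(n,l,round(o["score"],2),np.round(o["bbox"]),len(P),"z pct",np.round(np.percentile(P[:,2],[1,25,50,75,99]),1), rect(P))
            rng={"rack":[(19,27),(28,36),(60,75)],"lid":[(5,18),(45,56),(78,92)],"cool_box":[(3,12),(40,50)],"clamp":[(66,200)]}[l]
            for a,b in rng:
                Q=P[(P[:,2]>a)&(P[:,2]<b)]
                if len(Q)>4: print("   ",a,b,len(Q),rect(Q),np.round(np.median(Q,0),1))
p=cv2.imread("pics/scene0.png")
cr=lambda x,y,w,h:cv2.resize(p[y:y+h,x:x+w],(390,290),interpolation=cv2.INTER_CUBIC)
cv2.imwrite("pics/crops.png",np.vstack([np.hstack([cr(70,160,100,75*1),cr(70,220,100,75)]),np.hstack([cr(310,170,100,75),cr(205,200,115,86)])]))
E
```

```text
scene rack 0.81 [105. 177. 156. 209.] 1348 z pct [ 2.2 23.5 25.8 32.9 71.7] (array([ 363.6, -339.8]), array([109.3, 142.8]), 86.38)
    19 27 551 (array([ 376.1, -333.7]), array([ 85.2, 129.1]), 86.38) [ 383.1 -318.    24.4]
    28 36 323 (array([ 377.4, -333.8]), array([ 76.6, 108.9]), 86.29) [ 398.1 -326.    31.9]
    60 75 116 (array([ 376.3, -333.9]), array([15.9, 55.7]), 85.29) [ 379.3 -333.9   69.1]
scene lid 0.92 [324. 114. 379. 165.] 1768 z pct [ 3.  14.5 19.8 52.1 86.7] (array([166.5, 326.5]), array([149.6, 190.1]), 17.6)
    5 18 814 (array([175. , 318.4]), array([130.8, 178. ]), 18.24) [227.  300.9  14.6]
    45 56 471 (array([175. , 319.3]), array([84.6, 98. ]), 16.98) [191.6 307.6  52.5]
    78 92 74 (array([177.1, 319.9]), array([15.1, 53.1]), 15.14) [180.6 319.   85.5]
scene lid 0.81 [322. 178. 401. 239.] 2701 z pct [ 0.9 14.4 16.9 52.1 87.1] (array([432. , 293.7]), array([140.8, 177.6]), 114.83)
    5 18 1304 (array([436.3, 296.3]), array([131.2, 176.3]), 114.65) [468.6 259.6  14.6]
    45 56 772 (array([436.4, 295.9]), array([84.2, 96.1]), 114.79) [447.8 291.   52.5]
[... 2675 characters left out ...]
pct [  2.3   8.7  11.5  32.8 113.5] (array([536. ,  14.1]), array([131.6, 219.2]), 91.43)
    3 12 1004 (array([537.6,   3.3]), array([130.1, 177.9]), 90.99) [531.2  -4.    8.9]
    40 50 244 (array([537.5,  17.8]), array([113.1, 197.7]), 91.04) [551.3  11.4  45.4]
side clamp 0.74 [235. 259. 299. 326.] 2631 z pct [ 4.3 14.3 17.5 52.1 87.4] (array([435.9, 295.4]), array([133. , 179.5]), 114.06)
    66 200 121 (array([437.3, 298.7]), array([12.5, 56.5]), 115.2) [437.4 300.4  85.5]
side clamp 0.64 [230. 215. 238. 227.] 105 z pct [ 45.9  77.7 102.1 112.3 117.9] (array([534.9, 101.7]), array([26.8, 45.3]), 94.66)
    66 200 94 (array([533.6, 115.7]), array([15.7, 26.8]), 0.93) [533.4 117.1 106.3]
```

View pics/crops.png

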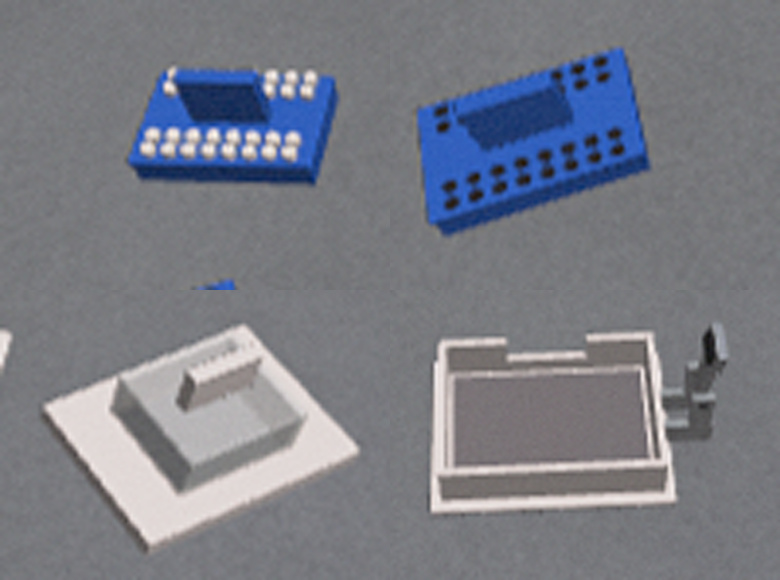

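The crops confirm it: white caps at top left is the filled rack, dark holes at top right is the empty one, and the lid at bottom left is white. The box notch faces the robot, and the clamp is on its +y side, leaning away. Next, a move planner.

```bash
cat >> h.py <<'E'
from scipy.spatial.transform import Rotation as R
def pose():
    s=ctrl.sense(); q=s["ee_rot"]; return np.array(s["eef_pos"]),R.from_quat([q[1],q[2],q[3],q[0]]),s
def plan(target,jaw,maxstep=0.9,n=None):
    """target TCP pos mm; jaw: world angle (deg, mod 180) of tool y; tool straight down. print the rows"""
    p,r,s=pose(); M=r.as_matrix(); cur=np.degrees(np.arctan2(M[1,1],M[0,1]))
    d=(jaw-cur+90)%180-90; a=np.radians(cur+d)
    y=np.array([np.cos(a),np.sin(a),0]); z=np.array([0,0,-1.]); G=R.from_matrix(np.c_[np.cross(y,z),y,z])
    rv=(r.inv()*G).as_rotvec(); dp=np.array(target)-p
    N=n or max(1,int(np.ceil(max(np.abs(dp).max()/(50*maxstep*1.0),np.degrees(np.linalg.norm(rv))/9.0,np.linalg.norm(dp)/50/maxstep))))
    print("t",round(s["time_s"],2),"pos",np.round(p,1),"jaw",round(cur,2),"turn",round(d,2),"N",N,"grip",round(s["grip_width"],3),"F",np.round(s["force"],1),"j6",round(s["joints"][5],2))
    print("in-place: delta tool",np.round(M.T@dp/50,3),"dr",np.round(np.degrees(rv)/10,3))
    for i in range(N):
        ri=r*R.from_rotvec(rv*i/N); print(" dr",np.round(np.degrees(rv)/10/N,3).tolist(),"dp",np.round(ri.as_matrix().T@dp/N/50,3).tolist())
E
python3 - <<'E'
from h import *
plan([377,-333,150],-3.5)
E
```

```text
t 0.65 pos [ 207.2 -482.4  231.3] jaw -66.75 turn 63.25 N 8 grip 1.002 F [ 0.  -0.   0.2] j6 -0.22
in-place: delta tool [ 4.299 -1.405  1.626] dr [-0.     0.    -6.325]
 dr [-0.0, 0.0, -0.791] dp [0.537, -0.176, 0.203]
 dr [-0.0, 0.0, -0.791] dp [0.556, -0.1, 0.203]
 dr [-0.0, 0.0, -0.791] dp [0.565, -0.023, 0.203]
 dr [-0.0, 0.0, -0.791] dp [0.563, 0.055, 0.203]
 dr [-0.0, 0.0, -0.791] dp [0.55, 0.132, 0.203]
 dr [-0.0, 0.0, -0.791] dp [0.526, 0.207, 0.203]
 dr [-0.0, 0.0, -0.791] dp [0.493, 0.277, 0.203]
 dr [-0.0, 0.0, -0.791] dp [0.45, 0.342, 0.203]
```

Call:
{"api": "servo_tool", "payload": {
  "motion": [
    {"dr": [0, 0, -0.79], "delta_pos": [0.54, -0.18, 0.2], "hand": 1},
    {"dr": [0, 0, -0.79], "delta_pos": [0.56, -0.1, 0.2], "hand": 1},
    {"dr": [0, 0, -0.79], "delta_pos": [0.56, -0.02, 0.2], "hand": 1},
    {"dr": [0, 0, -0.79], "delta_pos": [0.56, 0.06, 0.2], "hand": 1},
    {"dr": [0, 0, -0.79], "delta_pos": [0.55, 0.13, 0.2], "hand": 1},
    {"dr": [0, 0, -0.79], "delta_pos": [0.53, 0.21, 0.2], "hand": 1},
    {"dr": [0, 0, -0.79], "delta_pos": [0.49, 0.28, 0.2], "hand": 1},
    {"dr": [0, 0, -0.79], "delta_pos": [0.45, 0.34, 0.2], "hand": 1},
    {"dr": [0, 0, 0], "delta_pos": [0, 0, 0], "hand": 1}
  ]
}}

```text
time_s: 1.78
eef_pos: [380.0, -326.7, 149.0]
ee_rot: [0.001, 0.717, 0.697, -0.001]
force: [-0.3, -0.3, 0.7]
grip_width: 1.0
```

Run:
```python
from h import *
n="wrist"; c=get_calibration(n);p,d=capture(n); K,T=c["camera_matrix"],c["T"]
cv2.imwrite("pics/w1.png",p[:,:,::-1])
P,u,v=cloud(d,K,T)
for l in ["rack","cool_box"]:
  for o in outline_of(n,l)[:2]:
    P,u,v=cloud(d,K,T,o["pixels"]); print(l,o["score"],o["bbox"],len(P))
    for a,b in [(19,27),(28,36),(60,75)]:
        Q=P[(P[:,2]>a)&(P[:,2]<b)]
        if len(Q)>4: print("   ",a,b,len(Q),rect(Q),np.round(np.median(Q,0),1))
plan([377,-333,39.5],-3.5)
```

```text
rack 0.79 [208.7, 123.1, 300.6, 250.6] 11108
    19 27 6664 (array([ 375.6, -334.4]), array([ 84.2, 127.9]), 86.55) [ 377.2 -318.7   24.4]
    28 36 3252 (array([ 375.6, -334.1]), array([ 78., 108.]), 86.64) [ 373.3 -329.1   32.1]
    60 75 975 (array([ 375.7, -334. ]), array([12. , 55.8]), 86.98) [ 375.8 -331.2   70.2]
t 1.93 pos [ 379.1 -328.5  149.9] jaw -1.82 turn -1.68 N 3 grip 0.996 F [ 0.1 -0.3  0.6] j6 -0.92
in-place: delta tool [-0.083 -0.041  2.208] dr [0.008 0.02  0.168]
 dr [0.003, 0.007, 0.056] dp [-0.028, -0.014, 0.736]
 dr [0.003, 0.007, 0.056] dp [-0.029, -0.013, 0.736]
 dr [0.003, 0.007, 0.056] dp [-0.03, -0.013, 0.736]
```

View pics/w1.png

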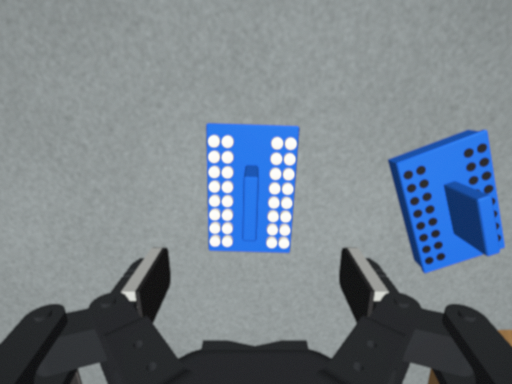

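The wrist view shows the capped rack centred at (252,188), with the empty rack well to the right at (445,205). I'll descend onto the fin.

Call:
{"api": "servo_tool", "payload": {
  "motion": [
    {"dr": [0, 0, 0.1], "delta_pos": [-0.06, -0.04, 0.5], "hand": 0.7},
    {"dr": [0, 0.02, 0.06], "delta_pos": [-0.05, -0.03, 0.5], "hand": 0.6},
    {"dr": [0, 0, 0], "delta_pos": [0, 0, 0.5], "hand": 0.5},
    {"dr": [0, 0, 0], "delta_pos": [0, 0, 0.3], "hand": 0.5},
    {"dr": [0, 0, 0], "delta_pos": [0, 0, 0.1], "hand": 0.5},
    {"dr": [0, 0, 0], "delta_pos": [0, 0, 0], "hand": 0.5}
  ],
  "squeeze": 45
}}

```text
time_s: 2.68
eef_pos: [373.7, -339.8, 55.4]
ee_rot: [0.004, 0.732, 0.681, -0.0]
force: [-0.1, -0.3, 0.7]
grip_width: 0.504
```

Run:
```python
from h import *
plan([375.7,-334,40],-3.3)
```

```text
t 2.67 pos [ 373.7 -339.8   55.4] jaw -4.17 turn 0.87 N 1 grip 0.504 F [-0.1 -0.3  0.7] j6 -0.9
in-place: delta tool [0.121 0.029 0.307] dr [ 0.031  0.034 -0.088]
 dr [0.031, 0.034, -0.088] dp [0.121, 0.029, 0.307]
```

Call:
{"api": "servo_tool", "payload": {
  "motion": [
    {"dr": [0.03, 0.03, -0.06], "delta_pos": [0.1, 0.02, 0.25], "hand": 0.5},
    {"dr": [0, 0, 0], "delta_pos": [0, 0, 0], "hand": 0.5},
    {"dr": [0, 0, 0], "delta_pos": [0, 0, 0], "hand": 0.5}
  ]
}}

```text
time_s: 3.05
eef_pos: [375.8, -335.2, 43.2]
ee_rot: [0.001, 0.729, 0.685, -0.0]
force: [0.8, 0.0, 0.5]
grip_width: 0.501
```

Run:
```python
from h import *
plan([375.7,-334,40],-3.3)
```

```text
t 3.05 pos [ 375.8 -335.2   43.2] jaw -3.53 turn 0.23 N 1 grip 0.501 F [0.8 0.  0.5] j6 -0.9
in-place: delta tool [ 0.024 -0.003  0.065] dr [ 0.007  0.012 -0.023]
 dr [0.007, 0.012, -0.023] dp [0.024, -0.003, 0.065]
```

Call:
{"api": "servo_tool", "payload": {
  "motion": [
    {"dr": [0.01, 0.01, 0], "delta_pos": [0.02, 0, 0.05], "hand": 0.4},
    {"dr": [0, 0, 0], "delta_pos": [0, 0, 0], "hand": 0},
    {"dr": [0, 0, 0], "delta_pos": [0, 0, 0], "hand": 0},
    {"dr": [0, 0, 0], "delta_pos": [0, 0, 0], "hand": 0},
    {"dr": [0, 0, 0], "delta_pos": [0, 0, 0], "hand": 0},
    {"dr": [0, 0, 0], "delta_pos": [0, 0, 0], "hand": 0}
  ],
  "squeeze": 60
}}

```text
time_s: 3.8
eef_pos: [376.1, -334.4, 41.1]
ee_rot: [0.0, 0.729, 0.685, -0.0]
force: [0.9, 0.9, 0.3]
grip_width: 0.133
```

Run:
```python
from h import *
plan([375.7,-334,150],-3.3)
```

```text
t 3.8 pos [ 376.1 -334.4   41.1] jaw -3.52 turn 0.22 N 3 grip 0.133 F [0.9 0.9 0.3] j6 -0.9
in-place: delta tool [ 0.004 -0.009 -2.179] dr [ 0.001  0.006 -0.022]
 dr [0.0, 0.002, -0.007] dp [0.001, -0.003, -0.726]
 dr [0.0, 0.002, -0.007] dp [0.002, -0.003, -0.726]
 dr [0.0, 0.002, -0.007] dp [0.002, -0.003, -0.726]
```

Call:
{"api": "servo_tool", "payload": {
  "motion": [
    {"dr": [0, 0, 0], "delta_pos": [0, 0, -0.15], "hand": 0},
    {"dr": [0, 0, 0], "delta_pos": [0, 0, -0.4], "hand": 0},
    {"dr": [0, 0, 0], "delta_pos": [0, 0, -0.6], "hand": 0},
    {"dr": [0, 0, 0], "delta_pos": [0, 0, -0.5], "hand": 0},
    {"dr": [0, 0, 0], "delta_pos": [0, 0, -0.2], "hand": 0},
    {"dr": [0, 0, 0], "delta_pos": [0, 0, 0], "hand": 0}
  ]
}}

```text
time_s: 4.55
eef_pos: [375.0, -333.1, 136.0]
ee_rot: [-0.002, 0.729, 0.685, -0.0]
force: [0.3, -0.6, -2.7]
grip_width: 0.129
```

Run:
```python
from h import *
plan([537,3,150],1,n=12)
```

```text
t 4.55 pos [ 375.  -333.1  136. ] jaw -3.54 turn 4.54 N 12 grip 0.129 F [ 0.3 -0.6 -2.7] j6 -0.9
in-place: delta tool [ 6.909  2.818 -0.272] dr [-0.016 -0.014 -0.454]
 dr [-0.001, -0.001, -0.038] dp [0.576, 0.235, -0.023]
 dr [-0.001, -0.001, -0.038] dp [0.574, 0.239, -0.023]
 dr [-0.001, -0.001, -0.038] dp [0.573, 0.242, -0.023]
 dr [-0.001, -0.001, -0.038] dp [0.571, 0.246, -0.023]
 dr [-0.001, -0.001, -0.038] dp [0.569, 0.25, -0.023]
 dr [-0.001, -0.001, -0.038] dp [0.568, 0.254, -0.023]
 dr [-0.001, -0.001, -0.038] dp [0.566, 0.257, -0.023]
 dr [-0.001, -0.001, -0.038] dp [0.564, 0.261, -0.023]
 dr [-0.001, -0.001, -0.038] dp [0.563, 0.265, -0.023]
 dr [-0.001, -0.001, -0.038] dp [0.561, 0.269, -0.023]
 dr [-0.001, -0.001, -0.038] dp [0.559, 0.272, -0.023]
 dr [-0.001, -0.001, -0.038] dp [0.557, 0.276, -0.023]
```

Call:
{"api": "servo_tool", "payload": {
  "motion": [
    {"dr": [0, 0, 0], "delta_pos": [0.3, 0.12, -0.03], "hand": 0},
    {"dr": [0, 0, -0.04], "delta_pos": [0.57, 0.24, -0.03], "hand": 0},
    {"dr": [0, 0, -0.04], "delta_pos": [0.57, 0.24, -0.03], "hand": 0},
    {"dr": [0, 0, -0.04], "delta_pos": [0.57, 0.24, -0.03], "hand": 0},
    {"dr": [0, 0, -0.04], "delta_pos": [0.57, 0.24, -0.03], "hand": 0},
    {"dr": [0, 0, -0.04], "delta_pos": [0.57, 0.25, -0.03], "hand": 0},
    {"dr": [0, 0, -0.04], "delta_pos": [0.57, 0.25, -0.03], "hand": 0},
    {"dr": [0, 0, -0.04], "delta_pos": [0.57, 0.25, -0.03], "hand": 0},
    {"dr": [0, 0, -0.04], "delta_pos": [0.57, 0.26, -0.03], "hand": 0},
    {"dr": [0, 0, -0.04], "delta_pos": [0.57, 0.26, -0.03], "hand": 0},
    {"dr": [0, 0, -0.04], "delta_pos": [0.5, 0.26, 0], "hand": 0},
    {"dr": [0, 0, -0.04], "delta_pos": [0.3, 0.15, 0], "hand": 0},
    {"dr": [0, 0, 0], "delta_pos": [0, 0, 0], "hand": 0},
    {"dr": [0, 0, 0], "delta_pos": [0, 0, 0], "hand": 0}
  ]
}}

```text
time_s: 6.3
eef_pos: [521.5, -2.1, 141.6]
ee_rot: [-0.014, 0.7, 0.714, -0.002]
force: [-0.4, -0.5, -3.4]
grip_width: 0.127
```

Run:
```python
from h import *
plan([537,3,150],1,n=1)
for n in ["wrist","scene","side"]:
    c=get_calibration(n);p,d=capture(n); K,T=c["camera_matrix"],c["T"]
    cv2.imwrite(f"pics/{n}2.png",p[:,:,::-1]); np.savez(f"{n}2.npz",p=p,d=d,K=K,T=T)
cv2.imwrite("pics/b2.png",cv2.resize(np.hstack([cv2.imread("pics/wrist2.png"),cv2.imread("pics/scene2.png")]),(800,300)))
```

```text
t 6.3 pos [521.5  -2.1 141.6] jaw 1.21 turn -0.21 N 1 grip 0.127 F [-0.4 -0.5 -3.4] j6 -0.26
in-place: delta tool [ 0.098  0.308 -0.174] dr [-0.126 -0.094  0.02 ]
 dr [-0.126, -0.094, 0.02] dp [0.098, 0.308, -0.174]
```

View pics/b2.png

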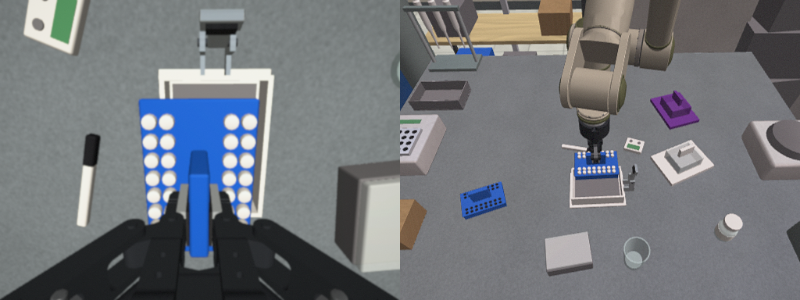

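Run:
```python
from h import *
for n in ["scene0","side0","wrist2"]:
    f=np.load(n+".npz"); P,u,v=cloud(f["d"],f["K"],f["T"])
    for a,b,name in [(43.5,48.5,"rim"),(5.5,11,"flange")]:
        Q=P[(P[:,2]>a)&(P[:,2]<b)&(abs(P[:,0]-537)<75)&(P[:,1]>-100)]
        h,e=np.histogram(Q[:,1],bins=np.arange(-100,130,4)); 
        ymax={"rim":86.5,"flange":95}[name]
        Q=Q[Q[:,1]<ymax]
        if len(Q)<10: continue
        print(n,name,len(Q),rect(Q),np.round(Q.min(0),1),np.round(Q.max(0),1))
        for s in (-1,1):
            E=Q[(Q[:,1]<0) if s<0 else (Q[:,1]>0)]
            print("    ends y",np.round(np.percentile(E[:,1],[0.5,2,50,98,99.5]),1))
```

```text
scene0 rim 376 (array([5.353e+02, 3.000e-01]), array([117.1, 159.6]), 91.61) [475.  -80.8  43.5] [595.   81.2  48.5]
    ends y [-80.8 -80.3 -63.3  -4.6  -2.3]
    ends y [ 0.1  2.4 68.2 80.2 80.6]
scene0 flange 1839 (array([536.8,   1.4]), array([131. , 178.2]), 91.59) [468.9 -89.1   5.5] [603.3  90.9  11. ]
    ends y [-88.5 -86.7 -41.7  -1.3  -0.4]
    ends y [ 0.9  1.8 40.5 86.4 88.1]
side0 rim 150 (array([537.7,   1.6]), array([113.2, 163.7]), 91.45) [480.1 -81.5  43.5] [595.6  84.6  48.5]
    ends y [-81.  -79.8 -71.5 -12.   -1.9]
    ends y [ 2.1  4.7 74.  83.1 84.2]
side0 flange 797 (array([538.1,  -2.8]), array([147.2, 188.5]), 90.53) [465.3 -97.7   5.5] [611.8  92.   11. ]
    ends y [-86.2 -79.  -38.1  -2.6  -1. ]
    ends y [ 0.2  0.6 33.8 89.5 91.2]
wrist2 rim 2365 (array([536. ,  -0.7]), array([114.4, 159.9]), 91.39) [477.  -79.5  43.5] [595.   80.2  48.5]
    ends y [-79.  -78.4 -40.8  -1.5  -0.5]
    ends y [ 1.4  4.9 74.5 79.6 80.1]
wrist2 flange 3632 (array([533.9,  74.3]), array([ 39.8, 129.5]), 0.52) [469.2  53.8   5.7] [598.6  94.3  11. ]Traceback (most recent call last):
  File "<stdin>", line 13, in <module>
    return _quantile_unchecked(
        a, q, axis, out, overwrite_input, method, keepdims, weights)
    return _ureduce(a,
                    func=_quantile_ureduce_func,
    ...<5 lines>...
                    overwrite_input=overwrite_input,
                    method=method)
    r = func(a, **kwargs)
    result = _quantile(arr,
                       quantiles=q,
    ...<2 lines>...
                       out=out,
                       weights=wgt)
    slices_having_nans = np.isnan(arr[-1, ...])
                                  ~~~^^^^^^^^^
IndexError: index -1 is out of bounds for axis 0 with size 0
```

Call:
{"api": "servo_tool", "payload": {
  "motion": [
    {"dr": [-0.12, -0.09, -0.01], "delta_pos": [0.04, 0.25, 0.2], "hand": 0},
    {"dr": [0, 0, 0], "delta_pos": [0, 0.03, 0.2], "hand": 0},
    {"dr": [0, 0, 0], "delta_pos": [0, 0, 0], "hand": 0},
    {"dr": [0, 0, 0], "delta_pos": [0, 0, 0], "hand": 0}
  ]
}}

```text
time_s: 6.95
eef_pos: [535.1, -1.7, 121.3]
ee_rot: [-0.0, 0.7, 0.714, -0.0]
force: [-0.6, 0.5, -3.2]
grip_width: 0.127
```

Run:
```python
from h import *
plan([536.4,0,60],1.4,n=3)
```

```text
t 6.95 pos [535.1  -1.7 121.3] jaw 1.1 turn 0.3 N 3 grip 0.127 F [-0.6  0.5 -3.2] j6 -0.24
in-place: delta tool [0.032 0.028 1.226] dr [-0.004 -0.004 -0.03 ]
 dr [-0.001, -0.001, -0.01] dp [0.011, 0.009, 0.409]
 dr [-0.001, -0.001, -0.01] dp [0.011, 0.009, 0.409]
 dr [-0.001, -0.001, -0.01] dp [0.011, 0.009, 0.409]
```

Call:
{"api": "servo_tool", "payload": {
  "motion": [
    {"dr": [0, 0, -0.03], "delta_pos": [0.03, 0.03, 0.2], "hand": 0},
    {"dr": [0, 0, 0], "delta_pos": [0, 0, 0.3], "hand": 0},
    {"dr": [0, 0, 0], "delta_pos": [0, 0, 0.25], "hand": 0},
    {"dr": [0, 0, 0], "delta_pos": [0, 0, 0.15], "hand": 0},
    {"dr": [0, 0, 0], "delta_pos": [0, 0, 0], "hand": 0},
    {"dr": [0, 0, 0], "delta_pos": [0, 0, 0], "hand": 0}
  ]
}}

```text
time_s: 7.7
eef_pos: [536.3, -0.1, 73.0]
ee_rot: [-0.001, 0.698, 0.716, -0.0]
force: [-0.2, 0.9, -3.0]
grip_width: 0.13
```

Run:
```python
from h import *
plan([536.4,0,50],1.4,n=1)
```

```text
t 7.7 pos [ 5.363e+02 -1.000e-01  7.300e+01] jaw 1.41 turn -0.01 N 1 grip 0.13 F [-0.2  0.9 -3. ] j6 -0.24
in-place: delta tool [0.002 0.003 0.459] dr [-0.009 -0.005  0.001]
 dr [-0.009, -0.005, 0.001] dp [0.002, 0.003, 0.459]
```

Call:
{"api": "servo_tool", "payload": {
  "motion": [
    {"dr": [0, 0, 0], "delta_pos": [0, 0, 0.15], "hand": 0},
    {"dr": [0, 0, 0], "delta_pos": [0, 0, 0.12], "hand": 0},
    {"dr": [0, 0, 0], "delta_pos": [0, 0, 0.06], "hand": 0},
    {"dr": [0, 0, 0], "delta_pos": [0, 0, 0.03], "hand": 0},
    {"dr": [0, 0, 0], "delta_pos": [0, 0, 0], "hand": 0}
  ]
}}

```text
time_s: 8.32
eef_pos: [536.6, -0.2, 54.2]
ee_rot: [-0.0, 0.698, 0.716, 0.0]
force: [0.4, 0.0, -3.4]
grip_width: 0.13
```

Run:
```python
from h import *
plan([536.4,0,49],1.4,n=1)
```

```text
t 8.32 pos [ 5.366e+02 -2.000e-01  5.420e+01] jaw 1.41 turn -0.01 N 1 grip 0.13 F [ 0.4  0.  -3.4] j6 -0.24
in-place: delta tool [ 0.004 -0.003  0.105] dr [-0.002 -0.004  0.001]
 dr [-0.002, -0.004, 0.001] dp [0.004, -0.003, 0.105]
```

Call:
{"api": "servo_tool", "payload": {
  "motion": [
    {"dr": [0, 0, 0], "delta_pos": [0, 0, 0.05], "hand": 0},
    {"dr": [0, 0, 0], "delta_pos": [0, 0, 0.03], "hand": 0},
    {"dr": [0, 0, 0], "delta_pos": [0, 0, 0.02], "hand": 0},
    {"dr": [0, 0, 0], "delta_pos": [0, 0, 0], "hand": 0}
  ]
}}

```text
time_s: 8.82
eef_pos: [536.8, -0.2, 49.2]
ee_rot: [-0.0, 0.698, 0.716, 0.0]
force: [0.3, 0.0, -3.2]
grip_width: 0.129
```

Run:
```python
from h import *
plan([536.4,0,49],1.4,n=1)
```

```text
t 8.82 pos [ 5.368e+02 -2.000e-01  4.920e+01] jaw 1.41 turn -0.01 N 1 grip 0.129 F [ 0.3  0.  -3.2] j6 -0.24
in-place: delta tool [ 0.005 -0.007  0.004] dr [ 0.001 -0.003  0.001]
 dr [0.001, -0.003, 0.001] dp [0.005, -0.007, 0.004]
```

Call:
{"api": "servo_tool", "payload": {
  "motion": [
    {"dr": [0, 0, 0], "delta_pos": [0, 0, 0.03], "hand": 0},
    {"dr": [0, 0, 0], "delta_pos": [0, 0, 0], "hand": 0}
  ]
}}

```text
time_s: 9.07
eef_pos: [537.0, -0.2, 49.4]
ee_rot: [0.0, 0.698, 0.716, 0.0]
force: [0.2, -0.5, -4.5]
grip_width: 0.123
```

Call:
{"api": "servo_tool", "payload": {
  "motion": [
    {"dr": [0, 0, 0], "delta_pos": [0, 0, 0.02], "hand": 0},
    {"dr": [0, 0, 0], "delta_pos": [0, 0, 0], "hand": 0}
  ]
}}

```text
time_s: 9.32
eef_pos: [537.2, -0.2, 49.1]
ee_rot: [0.001, 0.698, 0.716, 0.001]
force: [-0.6, -0.7, -1.9]
grip_width: 0.126
```

Call:
{"api": "servo_tool", "payload": {
  "motion": [
    {"dr": [0, 0, 0], "delta_pos": [0, 0, 0.04], "hand": 0},
    {"dr": [0, 0, 0], "delta_pos": [0, 0, 0.0], "hand": 0}
  ]
}}

```text
time_s: 9.57
eef_pos: [537.3, -0.2, 49.3]
ee_rot: [0.001, 0.698, 0.716, 0.001]
force: [-0.6, -0.1, -2.8]
grip_width: 0.126
```

Call:
{"api": "servo_tool", "payload": {
  "motion": [
    {"dr": [0, 0, 0], "delta_pos": [0, 0, 0.04], "hand": 0},
    {"dr": [0, 0, 0], "delta_pos": [0, 0, 0.0], "hand": 0}
  ]
}}

```text
time_s: 9.82
eef_pos: [537.6, -0.2, 49.2]
ee_rot: [0.001, 0.698, 0.716, 0.001]
force: [-0.0, 0.3, -2.8]
grip_width: 0.131
```

Call:
{"api": "servo_tool", "payload": {
  "motion": [
    {"dr": [0, 0, 0], "delta_pos": [0, 0, 0.06], "hand": 0}
  ]
}}

```text
time_s: 9.95
eef_pos: [538.0, -0.3, 49.0]
ee_rot: [0.002, 0.698, 0.716, 0.001]
force: [-21.6, 3.2, 55.3]
grip_width: 0.126
```

Run:
```python
from h import *
plan([536.4,0,49],1.4,n=1)
for n in ["side","scene","wrist"]:
    c=get_calibration(n);p,d=capture(n); K,T=c["camera_matrix"],c["T"]
    P,u,v=cloud(d,K,T)
    for a,b in [(29,34.5),(37,42.5)]:
        Q=P[(P[:,2]>a)&(P[:,2]<b)&(abs(P[:,0]-537)<50)&(abs(P[:,1])<73)]; print(n,a,b,len(Q),np.round(np.median(Q,0),1) if len(Q) else "")
    cv2.imwrite(f"pics/{n}3.png",p[:,:,::-1])
cv2.imwrite("pics/b3.png",cv2.resize(np.hstack([cv2.imread("pics/wrist3.png"),cv2.imread("pics/scene3.png")]),(800,300)))
```

```text
t 9.95 pos [ 5.38e+02 -3.00e-01  4.90e+01] jaw 1.49 turn -0.09 N 1 grip 0.126 F [-21.6   3.2  55.3] j6 -0.24
in-place: delta tool [ 0.006 -0.031 -0.001] dr [0.019 0.007 0.009]
 dr [0.019, 0.007, 0.009] dp [0.006, -0.031, -0.001]
side 29 34.5 202 [530.8  25.4  32.4]
side 37 42.5 179 [532.8  18.2  39.9]
scene 29 34.5 709 [544.6  -1.7  32.5]
scene 37 42.5 353 [558.9   2.9  40.1]
wrist 29 34.5 11601 [536.8  38.9  32.4]
wrist 37 42.5 6089 [554.3  23.1  40. ]
```

View pics/b3.png

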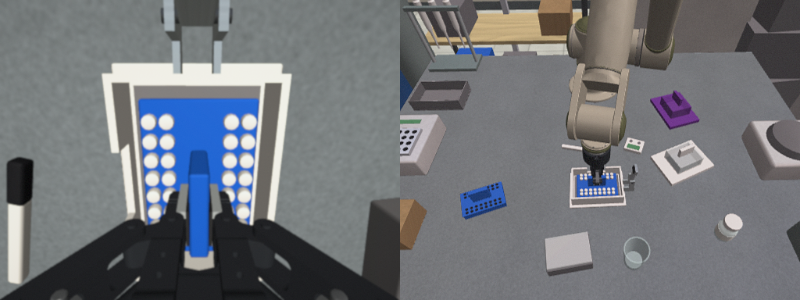

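The rack is on the floor: cap tops are at 40 and the deck at 32.4, and it's inside the walls on every side. I'll release and lift.

Call:
{"api": "servo_tool", "payload": {
  "motion": [
    {"dr": [0, 0, 0], "delta_pos": [0, 0, 0], "hand": 0},
    {"dr": [0, 0, 0], "delta_pos": [0, 0, 0], "hand": 0},
    {"dr": [0, 0, 0], "delta_pos": [0, 0, 0], "hand": 0.35},
    {"dr": [0, 0, 0], "delta_pos": [0, 0, 0], "hand": 0.35},
    {"dr": [0, 0, 0], "delta_pos": [0, 0, 0], "hand": 0.35},
    {"dr": [0, 0, 0], "delta_pos": [0, 0, -0.1], "hand": 0.35},
    {"dr": [0, 0, 0], "delta_pos": [0, 0, -0.4], "hand": 0.35},
    {"dr": [0, 0, 0], "delta_pos": [0, 0, -0.8], "hand": 0.4},
    {"dr": [0, 0, 0], "delta_pos": [0, 0, -0.8], "hand": 0.6},
    {"dr": [0, 0, 0], "delta_pos": [0, 0, -0.6], "hand": 1},
    {"dr": [0, 0, 0], "delta_pos": [0, 0, -0.4], "hand": 1},
    {"dr": [0, 0, 0], "delta_pos": [0, 0, 0], "hand": 1}
  ]
}}

```text
time_s: 11.6
eef_pos: [537.5, -0.2, 209.9]
ee_rot: [0.003, 0.698, 0.716, 0.001]
force: [-0.1, -0.6, -0.4]
grip_width: 0.997
```

Run:
```python
from h import *
plan([440,240,200],24.6,n=8)
n="wrist"
c=get_calibration(n);p,d=capture(n); K,T=c["camera_matrix"],c["T"]
P,u,v=cloud(d,K,T)
cv2.imwrite(f"pics/w4.png",p[:,:,::-1])
for a,b in [(30,34.5),(37,42.5),(43.5,48.5),(70,82)]:
    Q=P[(P[:,2]>a)&(P[:,2]<b)&(abs(P[:,0]-537)<62)&(abs(P[:,1])<85)]; print(a,b,len(Q),rect(Q))
```

```text
t 11.6 pos [ 5.375e+02 -2.000e-01  2.099e+02] jaw 1.48 turn 23.12 N 8 grip 0.997 F [-0.1 -0.6 -0.4] j6 -0.24
in-place: delta tool [ 4.853 -1.827  0.18 ] dr [ 0.03   0.016 -2.312]
 dr [0.004, 0.002, -0.289] dp [0.607, -0.228, 0.023]
 dr [0.004, 0.002, -0.289] dp [0.617, -0.197, 0.023]
 dr [0.004, 0.002, -0.289] dp [0.627, -0.166, 0.023]
 dr [0.004, 0.002, -0.289] dp [0.634, -0.134, 0.024]
 dr [0.004, 0.002, -0.289] dp [0.64, -0.102, 0.024]
 dr [0.004, 0.002, -0.289] dp [0.644, -0.07, 0.024]
 dr [0.004, 0.002, -0.289] dp [0.647, -0.037, 0.024]
 dr [0.004, 0.002, -0.289] dp [0.648, -0.004, 0.025]
30 34.5 5464 (array([533.9,   4.3]), array([108.5, 161.3]), 91.36)
37 42.5 2629 (array([534.1,  -1.2]), array([108.6, 150.4]), 91.22)
43.5 48.5 2156 (array([536.1,  -0.6]), array([114.3, 159.2]), 91.49)
70 82 668 (array([ 5.378e+02, -2.000e-01]), array([11. , 55.4]), 91.22)
```

View pics/w4.png

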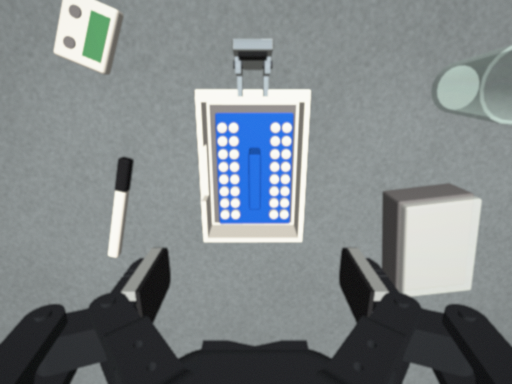

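The rack is clear of the walls all round, and the wrist view puts the box at (536.1,-0.6), 91.45°. Now to the white lid, measured from the same hover geometry.

Run:
```python
from h import *
plan([437,297,210],24.6,n=10)
```

```text
t 11.65 pos [ 5.371e+02 -1.000e-01  2.088e+02] jaw 1.48 turn 23.12 N 10 grip 1.0 F [-0.2  0.8 -0.7] j6 -0.24
in-place: delta tool [ 5.992 -1.848 -0.037] dr [ 0.02   0.011 -2.312]
 dr [0.002, 0.001, -0.231] dp [0.599, -0.185, -0.004]
 dr [0.002, 0.001, -0.231] dp [0.606, -0.16, -0.004]
 dr [0.002, 0.001, -0.231] dp [0.612, -0.136, -0.003]
 dr [0.002, 0.001, -0.231] dp [0.617, -0.111, -0.003]
 dr [0.002, 0.001, -0.231] dp [0.621, -0.086, -0.003]
 dr [0.002, 0.001, -0.231] dp [0.624, -0.061, -0.003]
 dr [0.002, 0.001, -0.231] dp [0.626, -0.036, -0.003]
 dr [0.002, 0.001, -0.231] dp [0.627, -0.01, -0.003]
 dr [0.002, 0.001, -0.231] dp [0.627, 0.015, -0.003]
 dr [0.002, 0.001, -0.231] dp [0.626, 0.04, -0.002]
```

Call:
{"api": "servo_tool", "payload": {
  "motion": [
    {"dr": [0, 0, -0.23], "delta_pos": [0.6, -0.18, 0], "hand": 1},
    {"dr": [0, 0, -0.23], "delta_pos": [0.61, -0.16, 0], "hand": 1},
    {"dr": [0, 0, -0.23], "delta_pos": [0.61, -0.14, 0], "hand": 1},
    {"dr": [0, 0, -0.23], "delta_pos": [0.62, -0.11, 0], "hand": 1},
    {"dr": [0, 0, -0.23], "delta_pos": [0.62, -0.09, 0], "hand": 1},
    {"dr": [0, 0, -0.23], "delta_pos": [0.62, -0.06, 0], "hand": 1},
    {"dr": [0, 0, -0.23], "delta_pos": [0.63, -0.04, 0], "hand": 1},
    {"dr": [0, 0, -0.23], "delta_pos": [0.63, -0.01, 0], "hand": 1},
    {"dr": [0, 0, -0.23], "delta_pos": [0.63, 0.01, 0], "hand": 1},
    {"dr": [0, 0, -0.23], "delta_pos": [0.63, 0.04, 0], "hand": 1},
    {"dr": [0, 0, 0], "delta_pos": [0, 0, 0], "hand": 1},
    {"dr": [0, 0, 0], "delta_pos": [0, 0, 0], "hand": 1}
  ]
}}

```text
time_s: 13.15
eef_pos: [426.4, 304.5, 193.5]
ee_rot: [-0.007, 0.537, 0.844, -0.008]
force: [0.5, 0.0, 0.2]
grip_width: 1.004
```

Run:
```python
from h import *
plan([437,297,210],24.6,n=1)
n="wrist"
c=get_calibration(n);p,d=capture(n); K,T=c["camera_matrix"],c["T"]
P,u,v=cloud(d,K,T)
cv2.imwrite(f"pics/w5.png",p[:,:,::-1])
for a,b in [(6,18),(11,18),(48,56),(80,90)]:
    Q=P[(P[:,2]>a)&(P[:,2]<b)&(np.hypot(P[:,0]-437,P[:,1]-297)<125)]; print(a,b,len(Q),rect(Q),np.median(Q[:,2]))
```

```text
t 13.15 pos [426.4 304.5 193.5] jaw 25.11 turn -0.51 N 1 grip 1.004 F [0.5 0.  0.2] j6 -0.04
in-place: delta tool [-0.225  0.121 -0.334] dr [-0.119 -0.023  0.05 ]
 dr [-0.119, -0.023, 0.05] dp [-0.225, 0.121, -0.334]
6 18 9196 (array([436.9, 295.6]), array([128.3, 174.4]), 114.56) 14.442215128401358
11 18 9192 (array([436.9, 295.6]), array([128.3, 174.4]), 114.56) 14.442370254201023
48 56 6353 (array([436.7, 295.6]), array([82.1, 94.9]), 114.46) 52.421172618627
80 90 766 (array([436.5, 296.3]), array([12. , 55.4]), 114.3) 86.29975993537236
```

View pics/w5.png

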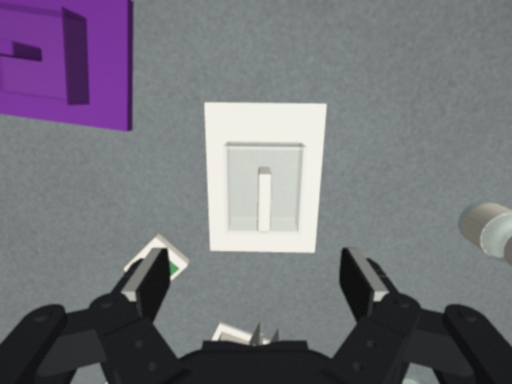

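The wrist view shows the white lid at (265,177), centre (436.8,295.7), 114.5°. The purple one is at top left, out of the way. Descending onto the bar.

Call:
{"api": "servo_tool", "payload": {
  "motion": [
    {"dr": [-0.12, -0.02, 0.06], "delta_pos": [-0.2, 0.1, 0.5], "hand": 0.7},
    {"dr": [0, 0, 0], "delta_pos": [-0.04, 0.02, 0.5], "hand": 0.5},
    {"dr": [0, 0, 0], "delta_pos": [0, 0, 0.4], "hand": 0.5},
    {"dr": [0, 0, 0], "delta_pos": [0, 0, 0.2], "hand": 0.5},
    {"dr": [0, 0, 0], "delta_pos": [0, 0, 0], "hand": 0.5},
    {"dr": [0, 0, 0], "delta_pos": [0, 0, 0], "hand": 0.5}
  ]
}}

```text
time_s: 13.95
eef_pos: [439.1, 291.9, 111.6]
ee_rot: [0.001, 0.544, 0.839, 0.001]
force: [-0.0, 0.6, -0.2]
grip_width: 0.496
```

Run:
```python
from h import *
plan([436.8,295.7,57.5],24.5,n=1)
```

```text
t 13.95 pos [439.1 291.9 111.6] jaw 24.06 turn 0.44 N 1 grip 0.496 F [-0.   0.6 -0.2] j6 -0.06
in-place: delta tool [ 0.088 -0.013  1.082] dr [ 0.012  0.001 -0.044]
 dr [0.012, 0.001, -0.044] dp [0.088, -0.013, 1.082]
```

Call:
{"api": "servo_tool", "payload": {
  "motion": [
    {"dr": [0.01, 0, -0.04], "delta_pos": [0.08, -0.01, 0.35], "hand": 0.5},
    {"dr": [0, 0, 0], "delta_pos": [0, 0, 0.35], "hand": 0.45},
    {"dr": [0, 0, 0], "delta_pos": [0, 0, 0.15], "hand": 0.4},
    {"dr": [0, 0, 0], "delta_pos": [0, 0, 0], "hand": 0.4},
    {"dr": [0, 0, 0], "delta_pos": [0, 0, 0], "hand": 0.4}
  ]
}}

```text
time_s: 14.58
eef_pos: [437.1, 296.3, 67.5]
ee_rot: [0.001, 0.541, 0.841, 0.001]
force: [0.2, -0.3, -0.3]
grip_width: 0.399
```

Run:
```python
from h import *
plan([436.8,295.7,57.5],24.5,n=1)
```

```text
t 14.57 pos [437.1 296.3  67.5] jaw 24.54 turn -0.04 N 1 grip 0.399 F [ 0.2 -0.3 -0.3] j6 -0.05
in-place: delta tool [-0.009 -0.011  0.199] dr [0.014 0.001 0.004]
 dr [0.014, 0.001, 0.004] dp [-0.009, -0.011, 0.199]
```

Call:
{"api": "servo_tool", "payload": {
  "motion": [
    {"dr": [0.01, 0, 0], "delta_pos": [-0.01, -0.01, 0.14], "hand": 0.4},
    {"dr": [0, 0, 0], "delta_pos": [0, 0, 0.05], "hand": 0.4},
    {"dr": [0, 0, 0], "delta_pos": [0, 0, 0], "hand": 0.4},
    {"dr": [0, 0, 0], "delta_pos": [0, 0, 0], "hand": 0},
    {"dr": [0, 0, 0], "delta_pos": [0, 0, 0], "hand": 0},
    {"dr": [0, 0, 0], "delta_pos": [0, 0, 0], "hand": 0},
    {"dr": [0, 0, 0], "delta_pos": [0, 0, 0], "hand": 0},
    {"dr": [0, 0, 0], "delta_pos": [0, 0, 0], "hand": 0}
  ],
  "squeeze": 60
}}

```text
time_s: 15.58
eef_pos: [437.3, 295.8, 58.2]
ee_rot: [0.001, 0.541, 0.841, 0.001]
force: [-0.1, 0.5, -0.3]
grip_width: 0.131
```

Run:
```python
from h import *
plan([436.8,295.7,57.5],24.5,n=1)
```

```text
t 15.57 pos [437.3 295.8  58.2] jaw 24.54 turn -0.04 N 1 grip 0.131 F [-0.1  0.5 -0.3] j6 -0.06
in-place: delta tool [ 0.002 -0.011  0.014] dr [0.014 0.001 0.004]
 dr [0.014, 0.001, 0.004] dp [0.002, -0.011, 0.014]
```

Call:
{"api": "servo_tool", "payload": {
  "motion": [
    {"dr": [0, 0, 0], "delta_pos": [0, 0, -0.15], "hand": 0},
    {"dr": [0, 0, 0], "delta_pos": [0, 0, -0.4], "hand": 0},
    {"dr": [0, 0, 0], "delta_pos": [0, 0, -0.7], "hand": 0},
    {"dr": [0, 0, 0], "delta_pos": [0, 0, -0.8], "hand": 0},
    {"dr": [0, 0, 0], "delta_pos": [0, 0, -0.7], "hand": 0},
    {"dr": [0, 0, 0], "delta_pos": [0, 0, -0.5], "hand": 0},
    {"dr": [0, 0, 0], "delta_pos": [0, 0, -0.2], "hand": 0},
    {"dr": [0, 0, 0], "delta_pos": [0, 0, 0], "hand": 0},
    {"dr": [0, 0, 0], "delta_pos": [0, 0, 0], "hand": 0}
  ]
}}

```text
time_s: 16.7
eef_pos: [435.1, 294.9, 235.7]
ee_rot: [-0.001, 0.541, 0.841, -0.001]
force: [0.1, -0.1, -2.0]
grip_width: 0.129
```

Run:
```python
from h import *
plan([536.3,-0.4,220],1.45,n=12)
```

```text
t 16.7 pos [435.1 294.9 235.7] jaw 24.54 turn -23.09 N 12 grip 0.129 F [ 0.1 -0.1 -2. ] j6 -0.06
in-place: delta tool [-6.214 -0.611  0.316] dr [-0.018  0.004  2.309]
 dr [-0.002, 0.0, 0.192] dp [-0.518, -0.051, 0.026]
 dr [-0.002, 0.0, 0.192] dp [-0.519, -0.034, 0.026]
 dr [-0.002, 0.0, 0.192] dp [-0.52, -0.016, 0.026]
 dr [-0.002, 0.0, 0.192] dp [-0.52, 0.001, 0.026]
 dr [-0.002, 0.0, 0.192] dp [-0.52, 0.019, 0.026]
 dr [-0.002, 0.0, 0.192] dp [-0.519, 0.036, 0.026]
 dr [-0.002, 0.0, 0.192] dp [-0.518, 0.054, 0.026]
 dr [-0.002, 0.0, 0.192] dp [-0.515, 0.071, 0.026]
 dr [-0.002, 0.0, 0.192] dp [-0.513, 0.088, 0.026]
 dr [-0.002, 0.0, 0.192] dp [-0.51, 0.105, 0.026]
 dr [-0.002, 0.0, 0.192] dp [-0.506, 0.122, 0.026]
 dr [-0.002, 0.0, 0.192] dp [-0.501, 0.139, 0.026]
```

Call:
{"api": "servo_tool", "payload": {
  "motion": [
    {"dr": [0, 0, 0.1], "delta_pos": [-0.3, -0.04, 0], "hand": 0},
    {"dr": [0, 0, 0.19], "delta_pos": [-0.52, -0.04, 0], "hand": 0},
    {"dr": [0, 0, 0.19], "delta_pos": [-0.52, -0.02, 0], "hand": 0},
    {"dr": [0, 0, 0.19], "delta_pos": [-0.52, 0, 0], "hand": 0},
    {"dr": [0, 0, 0.19], "delta_pos": [-0.52, 0.02, 0], "hand": 0},
    {"dr": [0, 0, 0.19], "delta_pos": [-0.52, 0.04, 0], "hand": 0},
    {"dr": [0, 0, 0.19], "delta_pos": [-0.52, 0.05, 0], "hand": 0},
    {"dr": [0, 0, 0.19], "delta_pos": [-0.52, 0.07, 0], "hand": 0},
    {"dr": [0, 0, 0.19], "delta_pos": [-0.51, 0.09, 0], "hand": 0},
    {"dr": [0, 0, 0.19], "delta_pos": [-0.5, 0.1, 0], "hand": 0},
    {"dr": [0, 0, 0.19], "delta_pos": [-0.45, 0.12, 0], "hand": 0},
    {"dr": [0, 0, 0.19], "delta_pos": [-0.25, 0.14, 0], "hand": 0},
    {"dr": [0, 0, 0], "delta_pos": [0, 0, 0], "hand": 0},
    {"dr": [0, 0, 0], "delta_pos": [0, 0, 0], "hand": 0}
  ]
}}

```text
time_s: 18.45
eef_pos: [532.5, 6.7, 226.4]
ee_rot: [-0.006, 0.7, 0.714, -0.008]
force: [0.3, -0.1, -1.8]
grip_width: 0.132
```

Run:
```python
from h import *
plan([536.3,-0.4,160],1.45,n=1)
```

```text
t 18.45 pos [532.5   6.7 226.4] jaw 1.17 turn 0.28 N 1 grip 0.132 F [ 0.3 -0.1 -1.8] j6 -0.22
in-place: delta tool [-0.138  0.1    1.327] dr [-0.114  0.021 -0.028]
 dr [-0.114, 0.021, -0.028] dp [-0.138, 0.1, 1.327]
```

Call:
{"api": "servo_tool", "payload": {
  "motion": [
    {"dr": [-0.11, 0.02, -0.03], "delta_pos": [-0.12, 0.07, 0.2], "hand": 0},
    {"dr": [0, 0, 0], "delta_pos": [-0.02, 0.02, 0.4], "hand": 0},
    {"dr": [0, 0, 0], "delta_pos": [0, 0, 0.4], "hand": 0},
    {"dr": [0, 0, 0], "delta_pos": [0, 0, 0.2], "hand": 0},
    {"dr": [0, 0, 0], "delta_pos": [0, 0, 0], "hand": 0},
    {"dr": [0, 0, 0], "delta_pos": [0, 0, 0], "hand": 0}
  ]
}}

```text
time_s: 19.2
eef_pos: [536.6, 3.1, 166.3]
ee_rot: [0.001, 0.696, 0.718, 0.001]
force: [-0.2, -0.6, -2.5]
grip_width: 0.129
```

Run:
```python
from h import *
plan([536.3,-0.4,120],1.45,n=1)
for n in ["scene","side","wrist"]:
    c=get_calibration(n);p,d=capture(n); K,T=c["camera_matrix"],c["T"]
    pp,r,s=pose(); zb=pp[2]-58.2
    P,u,v=cloud(d,K,T); I=(abs(P[:,0]-537)<95)&(abs(P[:,1])<110)
    L=P[I&(abs(P[:,2]-zb-14.3)<2.5)&(abs(P[:,1])<92)]; print(n,"lid ledge",len(L),rect(L), np.median(L[:,2])-zb)
    L=P[I&(P[:,2]>zb+2)&(P[:,2]<zb+17)&(P[:,1]<92)]; print(n,"lid all",len(L),rect(L))
    B=P[I&(abs(P[:,2]-46)<2.5)&(P[:,1]<86)]; print(n,"rim",len(B), np.round(B.min(0),1),np.round(B.max(0),1))
    cv2.imwrite(f"pics/{n}6.png",p[:,:,::-1]);np.savez(f"{n}6.npz",p=p,d=d,K=K,T=T)
cv2.imwrite("pics/b6.png",cv2.resize(np.hstack([cv2.imread("pics/wrist6.png"),cv2.imread("pics/scene6.png")]),(800,300)))
```

```text
t 19.2 pos [536.6   3.1 166.3] jaw 1.84 turn -0.39 N 1 grip 0.129 F [-0.2 -0.6 -2.5] j6 -0.25
in-place: delta tool [-0.07  -0.011  0.926] dr [ 0.012 -0.     0.039]
 dr [0.012, -0.0, 0.039] dp [-0.07, -0.011, 0.926]
scene lid ledge 1946 (array([535.6,   4.1]), array([131.2, 173.5]), 92.15) 14.614529215813306
scene lid all 2174 (array([535.9,   4.1]), array([131.8, 173.7]), 92.17)
scene rim 208 [560.  -77.9  43.5] [595.1  80.9  48.4]
side lid ledge 679 (array([537.4,   4.8]), array([127.9, 175.8]), 91.64) 14.570016198739054
side lid all 829 (array([537.3,   4.9]), array([128., 177.]), 91.64)
side rim 69 [479.9  38.8  43.5] [592.6  83.7  48.3]
wrist lid ledge 19023 (array([536.1,   2.9]), array([128.9, 174.3]), 91.83) 14.51176088157014
wrist lid all 19034 (array([536.1,   2.9]), array([128.9, 174.3]), 91.83)Traceback (most recent call last):
  File "<stdin>", line 9, in <module>
    return umr_minimum(a, axis, None, out, keepdims, initial, where)
ValueError: zero-size array to reduction operation minimum which has no identity
```

All three cameras agree on the lid-to-box offset: y about +3.3 mm, x about 0, yaw +0.4°. Corrected TCP target is (536.8,-0.2), jaw 1.45°.

Call:
{"api": "servo_tool", "payload": {
  "motion": [
    {"dr": [0, 0, 0.04], "delta_pos": [-0.07, 0, 0.2], "hand": 0},
    {"dr": [0, 0, 0], "delta_pos": [0, 0, 0.35], "hand": 0},
    {"dr": [0, 0, 0], "delta_pos": [0, 0, 0.2], "hand": 0},
    {"dr": [0, 0, 0], "delta_pos": [0, 0, 0], "hand": 0},
    {"dr": [0, 0, 0], "delta_pos": [0, 0, 0], "hand": 0}
  ]
}}

```text
time_s: 19.98
eef_pos: [537.2, -1.4, 127.3]
ee_rot: [0.001, 0.699, 0.715, 0.001]
force: [0.3, -1.2, -1.2]
grip_width: 0.131
```

Run:
```python
from h import *
plan([536.8,-0.2,110],1.45,n=1)
```

```text
t 19.98 pos [537.2  -1.4 127.3] jaw 1.34 turn 0.11 N 1 grip 0.131 F [ 0.3 -1.2 -1.2] j6 -0.24
in-place: delta tool [ 0.025 -0.008  0.345] dr [ 0.018  0.003 -0.011]
 dr [0.018, 0.003, -0.011] dp [0.025, -0.008, 0.345]
```

Call:
{"api": "servo_tool", "payload": {
  "motion": [
    {"dr": [0.02, 0, -0.01], "delta_pos": [0.03, -0.01, 0.12], "hand": 0},
    {"dr": [0, 0, 0], "delta_pos": [0, 0, 0.12], "hand": 0},
    {"dr": [0, 0, 0], "delta_pos": [0, 0, 0.05], "hand": 0},
    {"dr": [0, 0, 0], "delta_pos": [0, 0, 0], "hand": 0},
    {"dr": [0, 0, 0], "delta_pos": [0, 0, 0], "hand": 0}
  ]
}}

```text
time_s: 20.6
eef_pos: [537.0, 0.2, 112.5]
ee_rot: [0.001, 0.698, 0.716, 0.0]
force: [0.3, 0.5, -1.3]
grip_width: 0.132
```

Run:
```python
from h import *
plan([536.8,-0.2,96],1.45,n=1)
for n in ["scene","side","wrist"]:
    c=get_calibration(n);p,d=capture(n); K,T=c["camera_matrix"],c["T"]
    pp,r,s=pose(); zb=pp[2]-58.2
    P,u,v=cloud(d,K,T); I=(abs(P[:,0]-537)<95)&(abs(P[:,1])<110)
    L=P[I&(abs(P[:,2]-zb-14.3)<2.5)&(abs(P[:,1])<92)]; print(n,"lid ledge",len(L),rect(L), np.median(L[:,2])-zb)
    cv2.imwrite(f"pics/{n}7.png",p[:,:,::-1])
cv2.imwrite("pics/b7.png",cv2.resize(np.hstack([cv2.imread("pics/wrist7.png"),cv2.imread("pics/scene7.png")]),(800,300)))
```

```text
t 20.6 pos [5.370e+02 2.000e-01 1.125e+02] jaw 1.45 turn -0.0 N 1 grip 0.132 F [ 0.3  0.5 -1.3] j6 -0.24
in-place: delta tool [-0.007 -0.004  0.33 ] dr [0.005 0.004 0.   ]
 dr [0.005, 0.004, 0.0] dp [-0.007, -0.004, 0.33]
scene lid ledge 1775 (array([536.2,   0.8]), array([130.3, 174.3]), 91.14) 14.68039629531124
side lid ledge 638 (array([537.7,   3.1]), array([128.4, 176.3]), 91.34) 14.56361800077795
wrist lid ledge 19020 (array([ 5.364e+02, -3.000e-01]), array([128.7, 174.8]), 91.51) 14.363591892057627
```

View pics/b7.png

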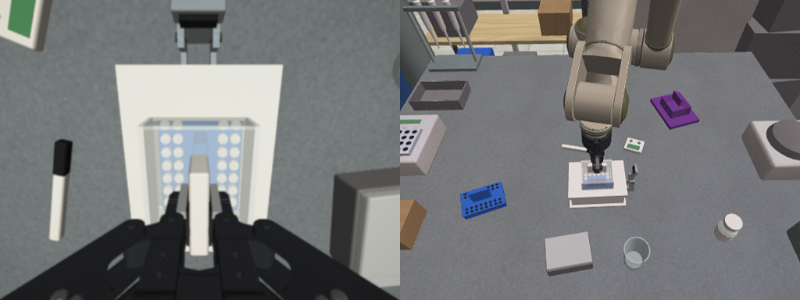

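The wrist and scene views show the lid centred over the box to within 0.5 mm, with the clamp clear behind it. Lowering.

Call:
{"api": "servo_tool", "payload": {
  "motion": [
    {"dr": [0, 0, 0], "delta_pos": [-0.01, 0, 0.1], "hand": 0},
    {"dr": [0, 0, 0], "delta_pos": [0, 0, 0.08], "hand": 0},
    {"dr": [0, 0, 0], "delta_pos": [0, 0, 0.05], "hand": 0},
    {"dr": [0, 0, 0], "delta_pos": [0, 0, 0.04], "hand": 0},
    {"dr": [0, 0, 0], "delta_pos": [0, 0, 0], "hand": 0}
  ]
}}

```text
time_s: 21.38
eef_pos: [536.9, -0.4, 97.9]
ee_rot: [0.0, 0.698, 0.716, -0.0]
force: [-0.1, -0.4, -3.0]
grip_width: 0.131
```

Call:
{"api": "servo_tool", "payload": {
  "motion": [
    {"dr": [0, 0, 0], "delta_pos": [0, 0, 0.05], "hand": 0},
    {"dr": [0, 0, 0], "delta_pos": [0, 0, 0], "hand": 0}
  ]
}}

```text
time_s: 21.62
eef_pos: [537.0, -0.4, 95.4]
ee_rot: [0.001, 0.698, 0.716, 0.0]
force: [-0.6, -0.3, -2.0]
grip_width: 0.131
```

Lid bottom is about 37, so the skirt is past the rim (no jam). Nearly home.

Call:
{"api": "servo_tool", "payload": {
  "motion": [
    {"dr": [0, 0, 0], "delta_pos": [0, 0, 0.025], "hand": 0},
    {"dr": [0, 0, 0], "delta_pos": [0, 0, 0], "hand": 0}
  ]
}}

```text
time_s: 21.88
eef_pos: [537.1, -0.4, 94.2]
ee_rot: [0.001, 0.698, 0.716, 0.0]
force: [-0.0, 0.2, -1.4]
grip_width: 0.131
```

Call:
{"api": "servo_tool", "payload": {
  "motion": [
    {"dr": [0, 0, 0], "delta_pos": [0, 0, 0.02], "hand": 0}
  ]
}}

```text
time_s: 22.0
eef_pos: [537.2, -0.5, 94.1]
ee_rot: [0.001, 0.698, 0.716, 0.0]
force: [-6.4, 1.0, 14.0]
grip_width: 0.134
```

Call:
{"api": "servo_tool", "payload": {
  "motion": [
    {"dr": [0, 0, 0], "delta_pos": [0, 0, 0], "hand": 0},
    {"dr": [0, 0, 0], "delta_pos": [0, 0, 0], "hand": 0.35},
    {"dr": [0, 0, 0], "delta_pos": [0, 0, 0], "hand": 0.35},
    {"dr": [0, 0, 0], "delta_pos": [0, 0, 0], "hand": 0.35},
    {"dr": [0, 0, 0], "delta_pos": [0, 0, -0.1], "hand": 0.35},
    {"dr": [0, 0, 0], "delta_pos": [0, 0, -0.4], "hand": 0.35},
    {"dr": [0, 0, 0], "delta_pos": [0, 0, -0.8], "hand": 0.35},
    {"dr": [0, 0, 0], "delta_pos": [0, 0, -0.9], "hand": 0},
    {"dr": [0, 0, 0], "delta_pos": [0, 0, -0.6], "hand": 0},
    {"dr": [0, 0, 0], "delta_pos": [0, 0, 0], "hand": 0},
    {"dr": [0, 0, 0], "delta_pos": [0, 0, 0], "hand": 0}
  ]
}}

```text
time_s: 23.38
eef_pos: [536.7, -0.3, 239.6]
ee_rot: [0.001, 0.698, 0.716, 0.0]
force: [-0.2, 0.2, -0.4]
grip_width: 0.002
```

Run:
```python
from h import *
plan([536.8,170,180],1.45,n=1)
for n in ["scene","side","wrist"]:
    c=get_calibration(n);p,d=capture(n); K,T=c["camera_matrix"],c["T"]
    P,u,v=cloud(d,K,T); I=(abs(P[:,0]-537)<75)&(abs(P[:,1])<92)
    L=P[I&(P[:,2]>46)&(P[:,2]<54)]; A=np.c_[L[:,:2]-[537,0],np.ones(len(L))]; k=np.linalg.lstsq(A,L[:,2],rcond=None)[0]
    print(n,"ledge",len(L),rect(L),"z plane at centre",round(k[2],2),"slope mm over 64/87:",np.round(k[:2]*[64,87],2))
    C=P[(abs(P[:,0]-535)<30)&(P[:,1]>95)&(P[:,1]<150)&(P[:,2]>66)]
    if len(C): print("  clamp",len(C),np.round(C.min(0),1),np.round(C.max(0),1),np.round(np.median(C[C[:,2]>105],0),1))
    cv2.imwrite(f"pics/{n}8.png",p[:,:,::-1]);np.savez(f"{n}8.npz",p=p,d=d,K=K,T=T)
cv2.imwrite("pics/b8.png",cv2.resize(np.hstack([cv2.imread("pics/wrist8.png"),cv2.imread("pics/scene8.png")]),(800,300)))
```

```text
t 23.38 pos [ 5.367e+02 -3.000e-01  2.396e+02] jaw 1.45 turn -0.0 N 1 grip 0.002 F [-0.2  0.2 -0.4] j6 -0.24
in-place: delta tool [3.407 0.085 1.188] dr [0.014 0.007 0.   ]
 dr [0.014, 0.007, 0.0] dp [3.407, 0.085, 1.188]
scene ledge 1847 (array([5.367e+02, 1.000e-01]), array([129.7, 173.9]), 91.44) z plane at centre 50.64 slope mm over 64/87: [-0.12  0.  ]
  clamp 126 [517.6 104.9  66.3] [548.5 120.  115.9] [536.  113.2 113.2]
side ledge 787 (array([537.8,   2.7]), array([128., 178.]), 91.56) z plane at centre 50.44 slope mm over 64/87: [0.14 0.  ]
  clamp 100 [519.5 106.4  66.1] [549.4 123.3 117.4] [533.3 118.4 112.9]
wrist ledge 9149 (array([536.8,  -0.6]), array([128.4, 173.9]), 91.49) z plane at centre 50.45 slope mm over 64/87: [-0.   -0.06]
  clamp 738 [518.  100.5  66.1] [548.2 119.6 116. ] [533.2 113.2 113.1]
```

View pics/b8.png

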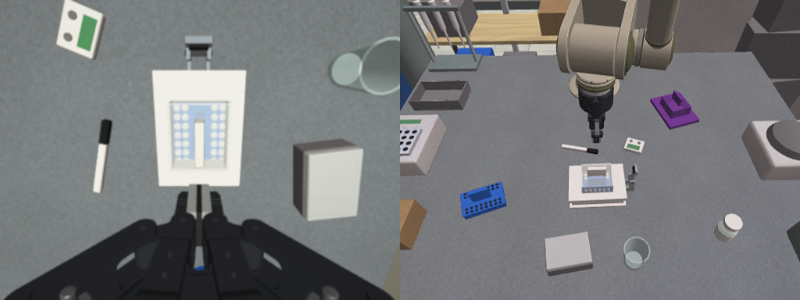

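The lid is home and level: the ledge plane is at 50.5 mm with tilt under 0.15 mm, and it's centred on the box. Next, shut fingers go outside the clamp (hinge about (533.7,107.8,58), tip near y 115, z 114).

Call:
{"api": "servo_tool", "payload": {
  "motion": [
    {"dr": [0.01, 0, 0], "delta_pos": [0.5, 0, 0], "hand": 0},
    {"dr": [0, 0, 0], "delta_pos": [0.7, -0.02, 0], "hand": 0},
    {"dr": [0, 0, 0], "delta_pos": [0.7, -0.02, 0], "hand": 0},
    {"dr": [0, 0, 0], "delta_pos": [0.7, -0.01, 0], "hand": 0},
    {"dr": [0, 0, 0], "delta_pos": [0.5, 0, 0.1], "hand": 0},
    {"dr": [0, 0, 0], "delta_pos": [0.1, 0, 0.2], "hand": 0},
    {"dr": [0, 0, 0], "delta_pos": [0, 0, 0.4], "hand": 0},
    {"dr": [0, 0, 0], "delta_pos": [0, 0, 0], "hand": 0},
    {"dr": [0, 0, 0], "delta_pos": [0, 0, 0], "hand": 0}
  ]
}}

```text
time_s: 24.65
eef_pos: [528.4, 162.0, 196.7]
ee_rot: [-0.003, 0.699, 0.715, -0.004]
force: [-0.2, -0.7, 0.7]
grip_width: 0.001
```

Run:
```python
from h import *
plan([533,150,98],1.45,n=1)
```

```text
t 24.65 pos [528.4 162.  196.7] jaw 1.3 turn 0.15 N 1 grip 0.001 F [-0.2 -0.7  0.7] j6 0.06
in-place: delta tool [-0.238  0.108  1.974] dr [-0.062  0.009 -0.015]
 dr [-0.062, 0.009, -0.015] dp [-0.238, 0.108, 1.974]
```

Call:
{"api": "servo_tool", "payload": {
  "motion": [
    {"dr": [-0.06, 0.01, -0.02], "delta_pos": [-0.15, 0.1, 0.4], "hand": 0},
    {"dr": [0, 0, 0], "delta_pos": [0, 0, 0.6], "hand": 0},
    {"dr": [0, 0, 0], "delta_pos": [0, 0, 0.5], "hand": 0},
    {"dr": [0, 0, 0], "delta_pos": [0, 0, 0.3], "hand": 0},
    {"dr": [0, 0, 0], "delta_pos": [0, 0, 0], "hand": 0},
    {"dr": [0, 0, 0], "delta_pos": [0, 0, 0], "hand": 0}
  ]
}}

```text
time_s: 25.4
eef_pos: [536.7, 152.3, 108.8]
ee_rot: [0.003, 0.699, 0.715, 0.003]
force: [-0.5, 0.1, 0.3]
grip_width: -0.0
```

Run:
```python
from h import *
plan([533,130,96],1.45,n=1)
n="wrist"
c=get_calibration(n);p,d=capture(n); K,T=c["camera_matrix"],c["T"]
P,u,v=cloud(d,K,T)
cv2.imwrite("pics/w9.png",p[:,:,::-1])
n="side";p,d=capture(n);cv2.imwrite("pics/s9.png",cv2.resize(p[140:290,180:330,::-1],(600,600),interpolation=cv2.INTER_CUBIC))
cv2.imwrite("pics/b9.png",np.hstack([cv2.resize(cv2.imread("pics/w9.png"),(440,330)),cv2.resize(cv2.imread("pics/s9.png"),(330,330))]))
```

```text
t 25.4 pos [536.7 152.3 108.8] jaw 1.36 turn 0.09 N 1 grip -0.0 F [-0.5  0.1  0.3] j6 0.04
in-place: delta tool [-0.445 -0.086  0.255] dr [ 0.047 -0.001 -0.009]
 dr [0.047, -0.001, -0.009] dp [-0.445, -0.086, 0.255]
```

View pics/b9.png

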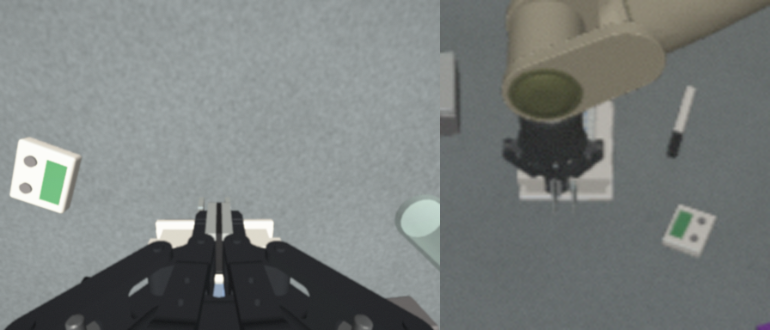

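The gripper is shut and outside the clamp, with free air around it. Lower slightly, then push along -y.

Call:
{"api": "servo_tool", "payload": {
  "motion": [
    {"dr": [0.05, 0, -0.01], "delta_pos": [-0.1, -0.08, 0.22], "hand": 0},
    {"dr": [0, 0, 0], "delta_pos": [0, 0, 0], "hand": 0},
    {"dr": [0, 0, 0], "delta_pos": [-0.2, 0, 0], "hand": 0},
    {"dr": [0, 0, 0], "delta_pos": [-0.2, 0, 0], "hand": 0},
    {"dr": [0, 0, 0], "delta_pos": [-0.2, 0, 0], "hand": 0}
  ]
}}

```text
time_s: 26.12
eef_pos: [533.7, 115.7, 98.0]
ee_rot: [-0.0, 0.698, 0.716, 0.001]
force: [-0.3, 3.4, -1.2]
grip_width: -0.001
```

Call:
{"api": "servo_tool", "payload": {
  "motion": [
    {"dr": [0, 0, 0], "delta_pos": [-0.2, 0, 0], "hand": 0},
    {"dr": [0, 0, 0], "delta_pos": [-0.2, 0, 0], "hand": 0},
    {"dr": [0, 0, 0], "delta_pos": [-0.2, 0, 0], "hand": 0}
  ]
}}

```text
time_s: 26.5
eef_pos: [534.4, 83.6, 97.9]
ee_rot: [-0.0, 0.698, 0.716, 0.001]
force: [0.6, 2.2, 0.2]
grip_width: -0.002
```

Run:
```python
from h import *
plan([535,76,70],1.45,n=1)
for n,(x0,y0,w) in {"side":(200,150,90),"scene":(235,170,90)}.items():
    c=get_calibration(n);p,d=capture(n);P,u,v=cloud(d,c["camera_matrix"],c["T"])
    cv2.imwrite(f"pics/{n}10.png",cv2.resize(p[y0:y0+w,x0:x0+w,::-1],(390,390),interpolation=cv2.INTER_CUBIC))
cv2.imwrite("pics/b10.png",np.hstack([cv2.imread("pics/side10.png"),cv2.imread("pics/scene10.png")]))
```

```text
t 26.5 pos [534.4  83.6  97.9] jaw 1.48 turn -0.03 N 1 grip -0.002 F [0.6 2.2 0.2] j6 -0.09
in-place: delta tool [-0.152  0.007  0.558] dr [ 0.003 -0.01   0.003]
 dr [0.003, -0.01, 0.003] dp [-0.152, 0.007, 0.558]
```

View pics/b10.png

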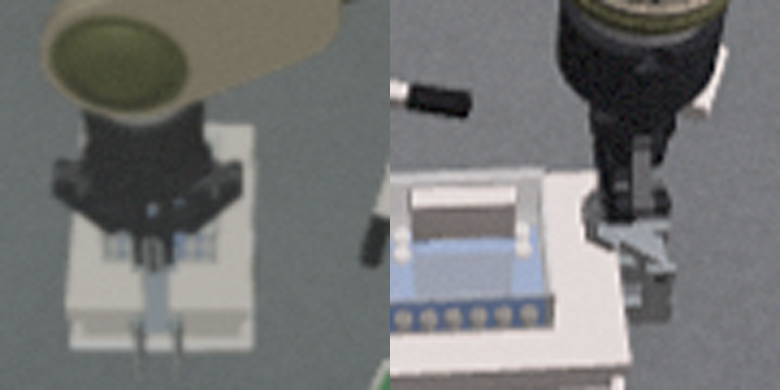

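The scene crop (right) shows the clamp tipped about 40° over the lid, with the fingertip on its upper face. Now press down.

Call:
{"api": "servo_tool", "payload": {
  "motion": [
    {"dr": [0, 0, 0], "delta_pos": [-0.06, 0, 0.1], "hand": 0},
    {"dr": [0, 0, 0], "delta_pos": [-0.04, 0, 0.15], "hand": 0},
    {"dr": [0, 0, 0], "delta_pos": [-0.02, 0, 0.15], "hand": 0},
    {"dr": [0, 0, 0], "delta_pos": [0, 0, 0.1], "hand": 0},
    {"dr": [0, 0, 0], "delta_pos": [0, 0, 0], "hand": 0}
  ]
}}

```text
time_s: 27.22
eef_pos: [535.1, 76.5, 71.3]
ee_rot: [0.001, 0.698, 0.716, 0.0]
force: [0.2, 0.2, -0.3]
grip_width: -0.004
```

Call:
{"api": "servo_tool", "payload": {
  "motion": [
    {"dr": [0, 0, 0], "delta_pos": [0, 0, 0.07], "hand": 0},
    {"dr": [0, 0, 0], "delta_pos": [0, 0, 0.06], "hand": 0},
    {"dr": [0, 0, 0], "delta_pos": [0, 0, 0.04], "hand": 0}
  ]
}}

```text
time_s: 27.6
eef_pos: [535.3, 76.3, 62.7]
ee_rot: [0.001, 0.698, 0.716, 0.0]
force: [-0.9, -1.9, 2.6]
grip_width: 0.001
```

Call:
{"api": "servo_tool", "payload": {
  "motion": [
    {"dr": [0, 0, 0], "delta_pos": [0, 0, 0.02], "hand": 0},
    {"dr": [0, 0, 0], "delta_pos": [0, 0, 0.02], "hand": 0}
  ]
}}

```text
time_s: 27.85
eef_pos: [535.5, 76.2, 61.8]
ee_rot: [0.001, 0.698, 0.716, 0.0]
force: [-5.4, -2.3, 17.1]
grip_width: -0.003
```

The force jumped to 17 N at z = 61.8, which matches the level arm's top at 62. I'll lift off and check.

Call:
{"api": "servo_tool", "payload": {
  "motion": [
    {"dr": [0, 0, 0], "delta_pos": [0, 0, 0], "hand": 0},
    {"dr": [0, 0, 0], "delta_pos": [0, 0, -0.1], "hand": 0},
    {"dr": [0, 0, 0], "delta_pos": [0, 0, -0.5], "hand": 0},
    {"dr": [0, 0, 0], "delta_pos": [0, 0, -0.9], "hand": 0},
    {"dr": [0, 0, 0], "delta_pos": [-0.4, 0, -0.9], "hand": 0},
    {"dr": [0, 0, 0], "delta_pos": [-0.8, -0.2, -0.7], "hand": 0},
    {"dr": [0, 0, 0], "delta_pos": [-0.8, -0.4, -0.4], "hand": 0},
    {"dr": [0, 0, 0], "delta_pos": [-0.6, -0.4, 0], "hand": 0},
    {"dr": [0, 0, 0], "delta_pos": [0, 0, 0], "hand": 0},
    {"dr": [0, 0, 0], "delta_pos": [0, 0, 0], "hand": 0}
  ]
}}

```text
time_s: 29.1
eef_pos: [486.5, -56.9, 242.7]
ee_rot: [-0.0, 0.697, 0.717, 0.0]
force: [-0.2, -0.1, 0.1]
grip_width: 0.004
```

Run:
```python
from h import *
plan([536.8,0,200],1.45,n=1)
for n in ["scene","side","wrist"]:
    c=get_calibration(n);p,d=capture(n); K,T=c["camera_matrix"],c["T"]
    P,u,v=cloud(d,K,T); I=(abs(P[:,0]-537)<75)&(abs(P[:,1])<92)
    L=P[I&(P[:,2]>46)&(P[:,2]<54)]
    if len(L)>50:
        A=np.c_[L[:,:2]-[537,0],np.ones(len(L))]; k=np.linalg.lstsq(A,L[:,2],rcond=None)[0]
        print(n,"ledge",len(L),rect(L),"z",round(k[2],2),"slope",np.round(k[:2]*[64,87],2))
    C=P[(abs(P[:,0]-535)<17)&(P[:,1]>50)&(P[:,1]<96)&(P[:,2]>56)&(P[:,2]<90)]
    if len(C)>5: k=np.polyfit(C[:,1],C[:,2],1); print("  clamp",len(C),np.round(C.min(0),1),np.round(C.max(0),1),"slope",np.round(np.arctan(k[0]),3),"z",np.round(np.median(C[:,2]),2))
    cv2.imwrite(f"pics/{n}11.png",p[:,:,::-1])
cv2.imwrite("pics/b11.png",cv2.resize(np.hstack([cv2.imread("pics/wrist11.png"),cv2.imread("pics/scene11.png")]),(800,300)))
```

```text
t 29.1 pos [486.5 -56.9 242.7] jaw 1.58 turn -0.13 N 1 grip 0.004 F [-0.2 -0.1  0.1] j6 -0.38
in-place: delta tool [1.108 1.036 0.855] dr [ 0.003 -0.004  0.013]
 dr [0.003, -0.004, 0.013] dp [1.108, 1.036, 0.855]
scene ledge 1710 (array([536.8,   0.7]), array([131.6, 173.6]), 92.29) z 50.69 slope [-0.15  0.04]
  clamp 166 [520.4  52.2  56.3] [550.   95.8  66.2] slope -0.004 z 62.42
side ledge 756 (array([537.9,   2.6]), array([128.5, 177.2]), 91.18) z 50.52 slope [-0.05 -0.12]
  clamp 99 [520.7  50.3  57. ] [550.6  95.6  86.5] slope -0.084 z 61.84
wrist ledge 9581 (array([537. ,  -0.8]), array([128.4, 173.9]), 91.62) z 50.42 slope [-0.   -0.04]
  clamp 1161 [519.2  51.2  56. ] [549.5  96.   65.2] slope 0.0 z 62.29
```

View pics/b11.png

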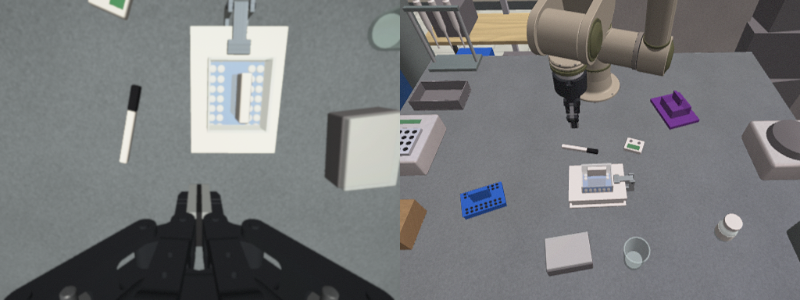

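The clamp is level (slope 0.000 rad, top at 62.3) on the lid ledge. The lid is flat, and the robot is clear of everything. Handing in.

```bash
python3 -c "
from rig import ticket; print(ticket.finish_job())"
```

```text
the job is handed in; nothing more can be done
None
```

The job is done and handed in at about 29 s of robot time: the filled rack is in the cool box, the lid is fully on and the clamp is down.

- **Rack:** I carried it in upright and set it on the floor of the box. Its cap tops read 40 mm above the bench, which is right for standing flat on the box floor, and it had clearance to every wall. When checking that it was seated, I briefly pressed down with 55 N at the wrist, under the 120 N limit.
- **Lid:** It sits level at 50.4 to 50.7 mm in all three cameras (nominal 50), with tilt of 0.15 mm or less. Scene and wrist put it within about 1 mm of the box centre. The side camera read about 1 to 1.5 mm further along y, which I put down to its partly blocked view.
- **Clamp:** I pushed it over with the fingers shut until it met its stop at about 17 N. The wrist camera then showed it level, with its top at 62.3 mm (about 62 expected). The scene camera agreed. The side camera's fit gave a slope of -0.08 rad, but it had few points and stray readings up to 86 mm, so I relied on the other two.

In the final pictures the empty rack, purple lid and other things look to be where they started, and the arm is clear of everything. I compared those by eye and did not measure them.

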